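Free a pick bin from the cart's ratchet clamp

ROBOT

A 7-joint arm with a two-finger parallel gripper is mounted at the origin on the work surface. World frame = base frame: x ahead of the robot, y to its left, z up, the work surface at z = 0. Lengths are in m, angles in rad, forces in N, time in s.
With the tool pointing down it reaches from about 0.425 to 0.875 m from the base axis. Payload 4.7 kg.
Tool frame: the origin (TCP) lies at the very end of the fingers, on their centre line; the grasp point (between the pads) lies 19 mm behind it; x points along the fingers, z is the direction in which the jaws open and shut, and the axes are right-handed (so a half turn about x gives the same grasp; the last joint's range is limited). The gripper opens to 87 mm and grips with 3 to 60 N. Pads are 19 mm wide; open, the fingers measure 117 mm over their backs; the gripper's body (75 mm by 190 mm) begins 51 mm behind the grasp point.
Start: joints at [1.34, 0.321, -0.07, 1.45, 0.023, 1.371, -0.057], TCP at [0.158, -0.631, 0.223] pointing down, gripper open.
Joint ranges: [-2.86, 2.86], [-0.3, 2.09], [-1.38, 1.24], [0.06, 2.45], [-1.56, 4.7], [0.09, 2.05], [-2.69, 2.69]. Speed limits (rad/s): [2.57, 2.57, 3.14, 3.14, 3.14, 3.14, 3.14].

INTERFACE

Orientations are given as a rotation vector (axis times angle).
In Python, from bench import telemetry, viewer, workorder gives the robot as it stands.
- The arm moves only by the shell command python3 -m creep 'ROWS' [FORCE]. ROWS is JSON, a list of rows, each an object of numbers: "fingers": the opening, from 0 (shut) to 1 (fully open); "x", "y", "z": the shift along the tool's x, y, z in units of 40 mm (1.0 is 40 mm); "twist": the turn about the tool's x in units of 5 degrees (1.0 is 5 degrees). In form: [{"fingers": .., "x": .., "y": .., "z": .., "twist": ..}, ...]. A call has 1 to 20 rows; each row is the pose to reach, as a shift and turn from the pose commanded when the call began, along the tool's axes at that moment; what a row does not reach only later rows make up. A row lasts 1/12 s, in which the tool goes at most 41.7 mm and 7.16 degrees, less where a joint would pass 70% of its speed; a pose out of reach is approached as far as the arm can. A call with a gripper value outside its range is refused whole. The fingers move at their own pace and stop on an object; FORCE is the grip in N (left out, the last holds). Time passes only in rows, so rows that repeat a pose let the fingers close. It gives the time, the measured TCP pose, the force and the opening at its end, in the units of the state.
- telemetry.get_state(): the state, without advancing time (a new reading comes with each control period).
- viewer.get_image(name): name is "side" or "top" or "wrist"; returns a dict with "pixels" (420x560x3 uint8, red, green, blue), "z_map" (420x560 float32, m along the optical axis (not along the pixel's ray), 0 where there is no reading), "K" (3x3 intrinsics, pixels), "xyz" and "attitude" of the camera in the world. Camera axes: x right, y up, looking along -z (the intrinsics and any distortion apply to the point x, -y, -z); pixel columns grow to the right and rows downward; lengths in m; the calibration is good to about 2 mm. A picture is of the moment at which its call begins.
- workorder.close_job(): hands the job in, once; it reports no verdict.
The state is a dict: "time": time; "joint_positions": joint angles; "qd": joint speeds; "joint_torque": joint torques, N m; "position": TCP position; "tool_rot": TCP orientation; "ft_force": force on the tool from outside, world axes, zero at the start; "torque": the same for the moment, N m; "grip_width": opening from 0.0 (shut) to 1.0 (fully open).
Only numpy, scipy, OpenCV 4.12 (cv2) and the standard library are available. Lean on these libraries where they do the work, as an engineer would, in place of code of your own. Each camera call takes 0.05 s, during which the arm holds its last target.

TASK

The order in the yellow bin is picked, so free the bin from the ratchet clamp on the cart deck. With the fingertips hold the green release on the sliding jaw pressed down, and push the jaw back along its bar, away from the bin, until it meets the end stop; then let go and move clear. Only press and push the clamp: leave the bin standing where it is, and do not disturb or lift the other things around it.

Things in the scene. Friction and masses are not known exactly. Their poses are not given: they have to be found in the camera images.
- rail: fixed deck clamp: level steel bar 10 mm wide, lower (toothed) edge 30 mm, upper edge 50 mm above the deck, on two grey feet (54 mm wide, 58 mm high). Origin on the deck under the bar; y runs along the bar from the locked head towards the end stop, bar from y = -180 to +250 mm. The bin and the plates lie on its +x side. Place and yaw vary.
- stop_face (a point): centre of the end stop's face, a black rubber bumper on the +y foot of the rail, 40 mm above the deck. Axes as the rail's; the face looks to -y. The jaw's tail meets it.
- head: fixed head, locked on the bar with a black lobed knob (top 88 mm high): the other side of the clamp. Origin on the deck under the bar, in the plane of its rubber pad. It does not move, but is set at another place on the bar each time.
- jaw: sliding jaw: grey carriage 52 mm wide astride the bar, with a dark plate (11 mm with its rubber pad, 80 mm high, out to x = +150 mm) at the bin. Origin on the deck under the bar, in the plane of the pad face; axes as the rail's. Along +y: plate 0-11, green release 16-58, hump 62-112 mm. Slides along y only, 55 to 130 mm to the end stop; friction 4 N plus 20 N per m/s.
- push_face (a point): the place to push the jaw: middle of the hump's flat front wall, 84 mm above the deck, behind the release. Wall 52 mm wide, from the release up to 96 mm above the deck, facing -y (towards the bin); axes as the jaw's. With the release up the ratchet bars any move to +y beyond about 8 mm of play; towards the bin the jaw clicks on by 8 mm teeth.
- release (a joint): travel of the green release: 0 m up, 0.007 m fully down. A spring presses it up: about 3 N to begin with, about 7 N fully down. It is a plunger that carries the pawl: pressed 4 mm or more it frees the jaw, let go it springs up and locks again. So it must stay down while the jaw is pushed back.
- release_pad (a point): centre of the top of the green release, a ribbed pad 34 mm (across the bar) by 42 mm (along the bar), on top of the jaw, 72 mm above the deck when up. It moves with the release and the jaw; the pad rides straight down.
- jaw_tail (a point): centre of the jaw's rear face, 40 mm above the deck, axes as the jaw's. The job is done when it touches stop_face.
- bin: yellow pick bin between the pads of the head and the jaw, 150 mm (x) by 105 mm (y, between the pads) by 75 mm high, low front towards the bar, with small packs inside, about 0.45 kg, loose. Origin: centre of its underside.
- bin2: empty yellow pick bin of the same size, loose, beyond the end stop. Origin: centre of its underside.
- tape: roll of brown packing tape lying flat, 90 mm in diameter, 48 mm high, loose. Origin: centre of its underside.
- scanner: hand-held scanner lying on its side, black head and grey handle, about 75 by 120 mm, 36 mm high, loose. Origin on the deck under its middle.
- carton: small closed carton 100 by 70 mm, 60 mm high, loose. Origin: centre of its underside.

How it is judged:
By the outcome, as a careful person would: the job done as asked, in the order asked, and still so for the second after the job is handed in, with the robot touching nothing.
It also fails if it takes over 38 s, if anything falls off the work surface, if the arm or the gripper's body presses on something with over 40 N, if the wrist force passes 120 N, or if a joint passes its speed limit or range.

## Working session

There is one attempt and no reset: what is moved stays moved. The work goes in short steps, Python scripts to look and compute and a shell command to move; the robot and the scene stay as the last step left them, time stands still between calls to the robot, and variables do not carry over. Pictures are saved under pics/ and viewed, and the job is handed in when it is done.

```bash
mkdir -p pics; ls; cat > h.py <<'E'
import numpy as np, cv2
from bench import telemetry, viewer, workorder
from scipy.spatial.transform import Rotation as R
def grab(n,tag):
    im=viewer.get_image(n); cv2.imwrite(f'pics/{tag}.png',im['pixels'][:,:,::-1]); np.savez(f'pics/{tag}.npz',**im); return im
def load(tag): return dict(np.load(f'pics/{tag}.npz',allow_pickle=True))
def rot(a):
    a=np.asarray(a,float); return a if a.shape==(3,3) else R.from_rotvec(a).as_matrix()
def cloud(im):
    K=im['K'];z=im['z_map'];v,u=np.mgrid[:z.shape[0],:z.shape[1]]
    p=np.stack([(u-K[0,2])/K[0,0]*z,-(v-K[1,2])/K[1,1]*z,-z],-1)
    w=p@rot(im['attitude']).T+im['xyz']; w[z<=0]=np.nan; return w
E
python3 - <<'E'
from h import *
for n in('side','top','wrist'):
    im=grab(n,n+'0'); print(n,[ (k,np.shape(v)) for k,v in im.items()],im['K'],im['xyz'],im['attitude'])
print(telemetry.get_state())
E
```

```text
pics
side [('pixels', (420, 560, 3)), ('z_map', (420, 560)), ('K', (3, 3)), ('xyz', (3,)), ('attitude', (3,))] [[428.69372837   0.         279.914701  ]
 [  0.         428.69372837 210.55789895]
 [  0.           0.           1.        ]] [ 0.45818572 -0.81808922  0.89884844] [ 0.80471182 -0.04284296 -0.13300844]
top [('pixels', (420, 560, 3)), ('z_map', (420, 560)), ('K', (3, 3)), ('xyz', (3,)), ('attitude', (3,))] [[546.77005503   0.         278.92788991]
 [  0.         546.77005503 201.1093608 ]
 [  0.           0.           1.        ]] [0.48573097 0.0315312  1.22581383] [ 0.03851235 -0.04883396 -1.54210197]
wrist [('pixels', (420, 560, 3)), ('z_map', (420, 560)), ('K', (3, 3)), ('xyz', (3,)), ('attitude', (3,))] [[305.4998272    0.         278.38491039]
 [  0.         305.4998272  208.1047024 ]
 [  0.           0.           1.        ]] [ 0.22284354 -0.61364806  0.38374293] [-0.20703843  0.16544406 -1.31856425]
{'time': 0.15, 'joint_positions': array([ 1.34011034,  0.32160791, -0.07012668,  1.4513993 ,  0.022592  ,
        1.37078481, -0.05691129]), 'qd': array([-1.28675215e-03, -3.27376338e-03,  1.34656270e-03, -3.25045613e-03,
        8.31322651e-05,  9.76055366e-04, -2.22926424e-03]), 'joint_torque': array([-6.27848681e-05, -4.91796899e+01, -4.04664231e-01, -3.12878215e+01,
       -6.38977764e-02,  4.04376187e-02,  1.06328514e-04]), 'position': array([ 0.15740942, -0.6302243 ,  0.22173991]), 'tool_rot': array([ 1.02782038,  1.31630499, -1.0264575 ]), 'ft_force': array([-1.03424223,  0.01349156,  0.27911478]), 'torque': array([-0.01983603,  0.00496868,  0.03199199]), 'grip_width': 1.0004887729167997}
```

View pics/side0.png

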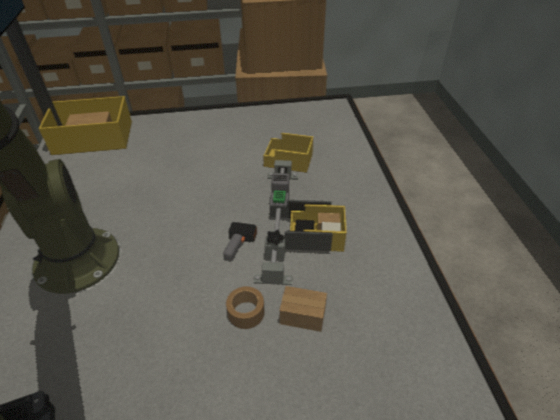

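View pics/top0.png

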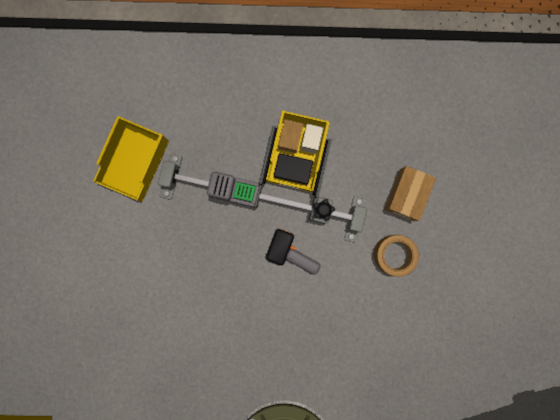

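The top view shows the rail from the left foot/end stop (168,177) to the right foot (358,217). The release is at (245,191), the hump at (221,186), and the head knob at (323,209). Next I'll enlarge this and measure it.

```bash
python3 - <<'E'
from h import *
im=load('top0'); W=cloud(im)
c=cv2.resize(im['pixels'][150:220,150:280,::-1],None,fx=6,fy=6,interpolation=cv2.INTER_CUBIC); cv2.imwrite('pics/crop1.png',c)
px=im['pixels'].astype(int)
g=(px[...,1]>px[...,0]*1.6)&(px[...,1]>px[...,2]*1.5)&(px[...,1]>60)
g[:170]=0;g[220:]=0;g[:,:200]=0;g[:,280:]=0
P=W[g];print('green',g.sum(),np.nanmedian(P,0),np.nanmin(P,0),np.nanmax(P,0))
for u,v in [(245,191),(221,186),(168,177),(200,181),(290,203),(323,209),(358,217),(400,330),(280,247),(412,193)]: print(u,v,W[v,u].round(4))
for n in ('side','wrist'):
    pass
s=telemetry.get_state(); M=rot(s['tool_rot']); print(M.round(3))
# bar line: points with z in .045-.055
m=np.zeros(g.shape,bool); m[170:225,170:360]=1
q=W[m&(abs(W[...,2]-.05)<.004)]; 
vx,vy,x0,y0=cv2.fitLine(q[:,:2].astype(np.float32),cv2.DIST_HUBER,0,.01,.01).ravel();print(len(q),vx,vy,x0,y0,np.degrees(np.arctan2(vy,vx)))
(c,sz,a)=cv2.minAreaRect(P[:,:2].astype(np.float32));print(c,sz,a)
E
```

```text
green 315 [0.56912371 0.09901655 0.0722676 ] [0.54855717 0.07686255 0.05476213] [0.58973472 0.12060827 0.07950607]
245 191 [0.5696 0.0971 0.0728]
221 186 [0.5766 0.1455 0.099 ]
168 177 [0.5958 0.2632 0.0603]
200 181 [0.5906 0.1967 0.0449]
290 203 [0.5482 0.0007 0.0484]
323 209 [ 0.5355 -0.0673  0.0886]
358 217 [ 0.522  -0.1457  0.0545]
400 330 [ 0.2759 -0.2519  0.0019]
280 247 [0.4527 0.0195 0.0358]
412 193 [ 0.5762 -0.2587  0.0636]
[[-0.     0.97   0.242]
 [ 0.001  0.242 -0.97 ]
 [-1.    -0.    -0.001]]
617 0.19935568 0.9799272 0.5487894 0.0062013716 78.50071
(0.5693075060844421, 0.09912727773189545) (0.04100455343723297, 0.03552842140197754) 77.47673797607422
```

View pics/crop1.png

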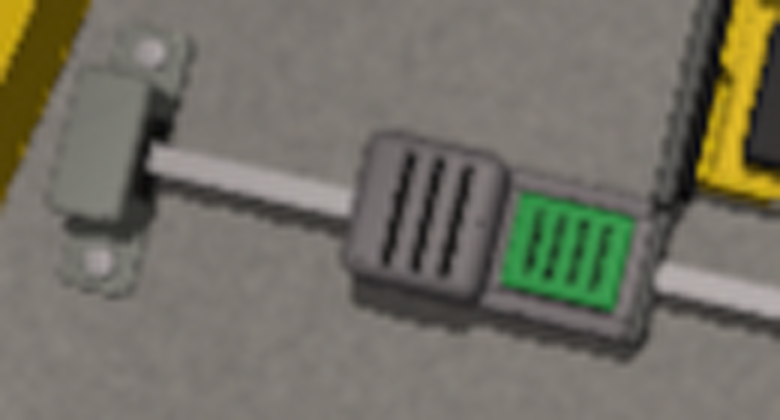

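```bash
python3 -m creep '[{"fingers":0,"x":0,"y":0.4,"z":-0.18,"twist":0},{"fingers":0,"x":0,"y":1.2,"z":-0.54,"twist":-1},{"fingers":0,"x":0,"y":2.1,"z":-0.95,"twist":-2},{"fingers":0,"x":0,"y":3.0,"z":-1.36,"twist":-3},{"fingers":0,"x":0,"y":3.9,"z":-1.77,"twist":-4},{"fingers":0,"x":0,"y":4.8,"z":-2.2,"twist":-5},{"fingers":0,"x":0,"y":5.7,"z":-2.6,"twist":-6},{"fingers":0,"x":0,"y":6.6,"z":-3.0,"twist":-7},{"fingers":0,"x":0,"y":7.4,"z":-3.4,"twist":-8},{"fingers":0,"x":0,"y":7.9,"z":-4.1,"twist":-9},{"fingers":0,"x":0,"y":8.4,"z":-4.8,"twist":-10},{"fingers":0,"x":0,"y":8.8,"z":-5.6,"twist":-11},{"fingers":0,"x":0,"y":9.2,"z":-6.4,"twist":-12},{"fingers":0,"x":0,"y":9.6,"z":-7.2,"twist":-12.9},{"fingers":0,"x":0,"y":10.0,"z":-8.0,"twist":-12.9},{"fingers":0,"x":0,"y":10.4,"z":-8.7,"twist":-12.9},{"fingers":0,"x":0,"y":10.7,"z":-9.2,"twist":-12.9},{"fingers":0,"x":0,"y":10.8,"z":-9.4,"twist":-12.9}]' 25
python3 - <<'E'
from h import *
s=telemetry.get_state(); M=rot(s['tool_rot']); print(s['time'],s['joint_positions'].round(3),M.round(3))
r=np.array([.1994,.9799,0]); t=np.array([.5692,.0990,0.15])+.006*r
d=M.T@(t-s['position']); print(s['position'],d/.04, np.degrees(np.arctan2(M[1,1],M[0,1])))
E
```

```text
time: 1.65
position: [0.4866, -0.1565, 0.2227]
tool_rot: [0.153, 1.565, -0.152]
ft_force: [-1.1, 0.8, -0.2]
grip_width: 0.007
1.65 [ 0.823  0.053 -0.578  1.773  0.029  1.324  0.044] [[ 0.001  0.193  0.981]
 [ 0.001  0.981 -0.193]
 [-1.     0.001  0.   ]]
[ 0.48655932 -0.1564565   0.22271318] [1.82526384 6.81315497 0.79500183] 78.87433117626303
```

```bash
python3 -m creep '[{"fingers":0,"x":0,"y":0.6,"z":0.07,"twist":0},{"fingers":0,"x":0.1,"y":1.4,"z":0.16,"twist":0},{"fingers":0,"x":0.3,"y":2.3,"z":0.27,"twist":0},{"fingers":0,"x":0.5,"y":3.2,"z":0.37,"twist":0},{"fingers":0,"x":0.8,"y":4.1,"z":0.48,"twist":0},{"fingers":0,"x":1.1,"y":5.0,"z":0.58,"twist":0},{"fingers":0,"x":1.4,"y":5.9,"z":0.69,"twist":0},{"fingers":0,"x":1.7,"y":6.5,"z":0.76,"twist":0},{"fingers":0,"x":1.83,"y":6.81,"z":0.8,"twist":0},{"fingers":0,"x":1.83,"y":6.81,"z":0.8,"twist":0},{"fingers":0,"x":1.83,"y":6.81,"z":0.8,"twist":0}]'
python3 - <<'E'
from h import *
for n in('wrist','side'):
    im=grab(n,n+'1')
im=load('side1');cv2.imwrite('pics/c2.png',cv2.resize(im['pixels'][130:280,200:400,::-1],None,fx=4,fy=4,interpolation=cv2.INTER_CUBIC))
s=telemetry.get_state(); M=rot(s['tool_rot'])
r=np.array([.1994,.9799,0]);d=s['position']-np.array([.5692,.0990,0.072]);print(s['joint_positions'].round(3),s['position'],d@r,d@[.9799,-.1994,0],d[2])
E
```

```text
time: 2.57
position: [0.5708, 0.0987, 0.1486]
tool_rot: [0.156, 1.567, -0.157]
ft_force: [0.2, -0.7, -0.4]
grip_width: 0.002
[ 0.43   0.304 -0.76   1.704  0.223  1.222 -0.587] [0.57140084 0.0971223  0.14947119] -0.0014011101160266138 0.0025310135183109874 0.07747119001979517
```

View pics/wrist1.png

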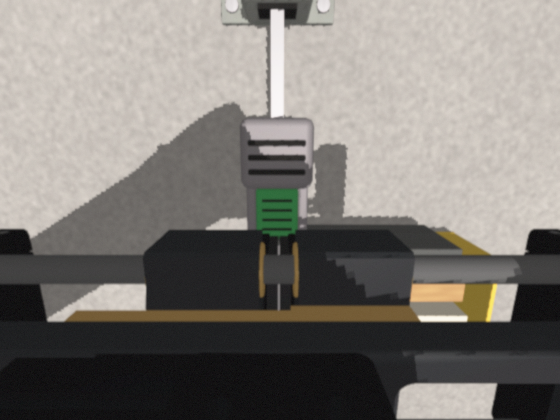

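View pics/c2.png

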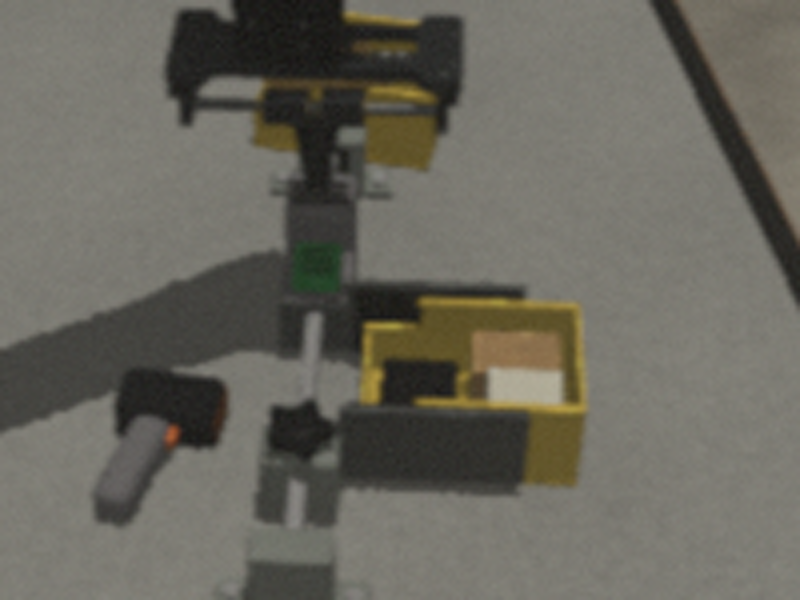

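The wrist view shows the shut fingers at column 279 and the release at (277,211), so they line up across the bar. The hump wall edge is at row 187. The side view shows everything undisturbed. Next I'll check that the arm has settled.

```bash
cat > st.py <<'E'
from h import *
s=telemetry.get_state(); r=np.array([.1994,.9799,0]);d=s['position']-np.array([.5692,.0990,0.072])
print('t%.2f along %.1f across %.1f above %.1f mm'%(s['time'],1e3*d@r,1e3*d@[.9799,-.1994,0],1e3*d[2]),'F',s['ft_force'].round(1),'Fr %.1f'%(s['ft_force']@r),'q',s['joint_positions'].round(2))
E
python3 -m creep '[{"fingers":0,"x":0.5,"y":0.1,"z":-0.04,"twist":0},{"fingers":0,"x":1.0,"y":0.2,"z":-0.04,"twist":0},{"fingers":0,"x":1.3,"y":0.2,"z":-0.04,"twist":0},{"fingers":0,"x":1.5,"y":0.2,"z":-0.04,"twist":0},{"fingers":0,"x":1.5,"y":0.2,"z":-0.04,"twist":0},{"fingers":0,"x":1.5,"y":0.2,"z":-0.04,"twist":0}]'; python3 st.py;python3 - <<'E'
from h import *
im=grab('wrist','wrist2');im=grab('side','side2')
cv2.imwrite('pics/c3.png',cv2.resize(im['pixels'][130:280,200:400,::-1],None,fx=4,fy=4,interpolation=cv2.INTER_CUBIC))
E
python3 st.py
```

```text
time: 3.17
position: [0.5713, 0.1066, 0.0896]
tool_rot: [0.158, 1.565, -0.159]
ft_force: [0.4, 0.2, -0.6]
grip_width: -0.0
t3.17 along 7.9 across 0.5 above 17.6 mm F [ 0.4  0.2 -0.6] Fr 0.3 q [ 0.39  0.37 -0.74  1.76  0.28  1.12 -0.64]
t3.27 along 8.7 across 1.0 above 18.4 mm F [-0.   0.1  0.2] Fr 0.1 q [ 0.39  0.37 -0.74  1.76  0.28  1.12 -0.64]
```

View pics/wrist2.png

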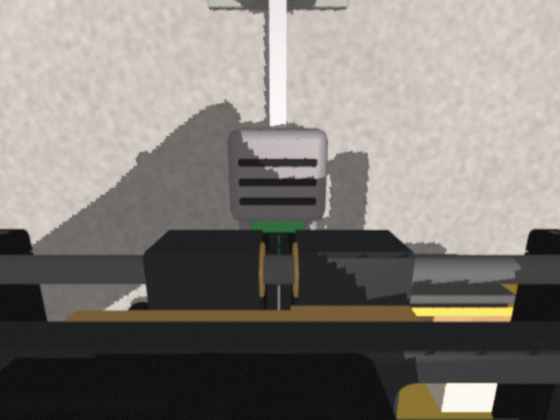

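View pics/c3.png

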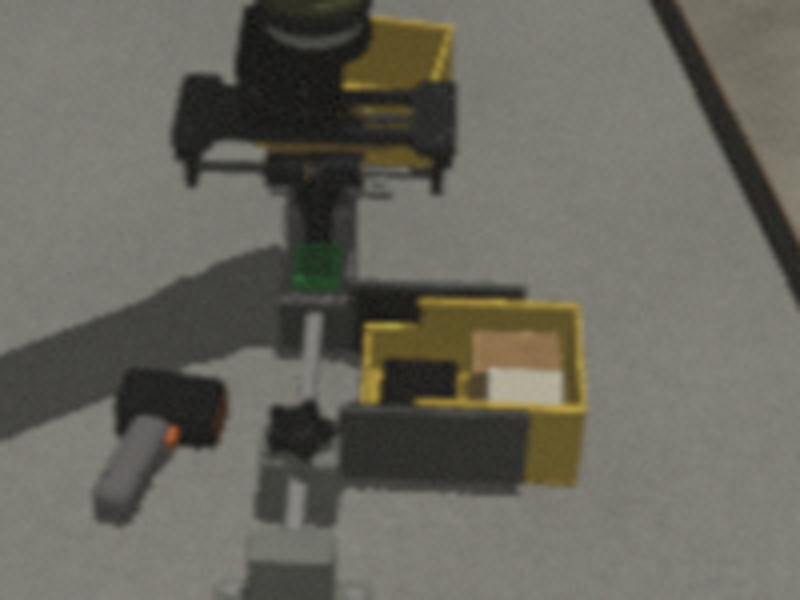

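Fingertips are over the release and just clear of the hump wall (wall edge at row 220 in the wrist view). Next: press down.

```bash
python3 -m creep '[{"fingers":0,"x":0.2,"y":0,"z":0,"twist":0},{"fingers":0,"x":0.4,"y":0,"z":0,"twist":0},{"fingers":0,"x":0.5,"y":0,"z":0,"twist":0},{"fingers":0,"x":0.6,"y":0,"z":0,"twist":0},{"fingers":0,"x":0.6,"y":0,"z":0,"twist":0},{"fingers":0,"x":0.6,"y":0,"z":0,"twist":0}]'; python3 st.py
```

```text
time: 3.77
position: [0.5716, 0.1076, 0.0659]
tool_rot: [0.157, 1.564, -0.158]
ft_force: [-1.1, -1.2, 5.5]
grip_width: 0.009
t3.77 along 8.9 across 0.6 above -6.1 mm F [-1.1 -1.2  5.5] Fr -1.4 q [ 0.38  0.4  -0.73  1.78  0.3   1.08 -0.66]
```

```bash
python3 -m creep '[{"fingers":0,"x":0.05,"y":0,"z":0,"twist":0},{"fingers":0,"x":0.07,"y":0.05,"z":0,"twist":0},{"fingers":0,"x":0.07,"y":0.1,"z":0,"twist":0},{"fingers":0,"x":0.07,"y":0.15,"z":0,"twist":0},{"fingers":0,"x":0.07,"y":0.2,"z":0,"twist":0},{"fingers":0,"x":0.07,"y":0.25,"z":0,"twist":0},{"fingers":0,"x":0.07,"y":0.3,"z":0,"twist":0},{"fingers":0,"x":0.07,"y":0.35,"z":0,"twist":0}]'; python3 st.py
```

```text
time: 4.43
position: [0.5744, 0.1207, 0.0652]
tool_rot: [0.156, 1.564, -0.159]
ft_force: [-5.5, -3.6, 19.4]
grip_width: 0.006
t4.43 along 22.3 across 0.8 above -6.8 mm F [-5.5 -3.6 19.4] Fr -4.6 q [ 0.35  0.41 -0.73  1.77  0.31  1.08 -0.69]
```

```bash
python3 -m creep '[{"fingers":0,"x":-0.03,"y":0.05,"z":-0.01,"twist":0},{"fingers":0,"x":-0.03,"y":0.12,"z":-0.01,"twist":0},{"fingers":0,"x":-0.03,"y":0.2,"z":-0.01,"twist":0},{"fingers":0,"x":-0.03,"y":0.28,"z":-0.01,"twist":0},{"fingers":0,"x":-0.03,"y":0.36,"z":-0.01,"twist":0},{"fingers":0,"x":-0.03,"y":0.44,"z":-0.01,"twist":0},{"fingers":0,"x":-0.03,"y":0.5,"z":-0.01,"twist":0}]'; python3 st.py;python3 - <<'E'
from h import *
im=grab('wrist','wrist3');im=grab('side','side3')
cv2.imwrite('pics/c4.png',cv2.resize(im['pixels'][130:280,200:400,::-1],None,fx=4,fy=4,interpolation=cv2.INTER_CUBIC))
E
python3 st.py
```

```text
time: 5.02
position: [0.5782, 0.1397, 0.0654]
tool_rot: [0.155, 1.564, -0.16]
ft_force: [-2.7, -3.7, 11.7]
grip_width: 0.008
t5.02 along 41.7 across 0.7 above -6.6 mm F [-2.7 -3.7 11.7] Fr -4.2 q [ 0.32  0.43 -0.73  1.75  0.32  1.09 -0.72]
t5.12 along 42.3 across 0.6 above -6.7 mm F [-2.7 -2.3 13.4] Fr -2.8 q [ 0.32  0.43 -0.73  1.75  0.32  1.09 -0.72]
```

View pics/wrist3.png

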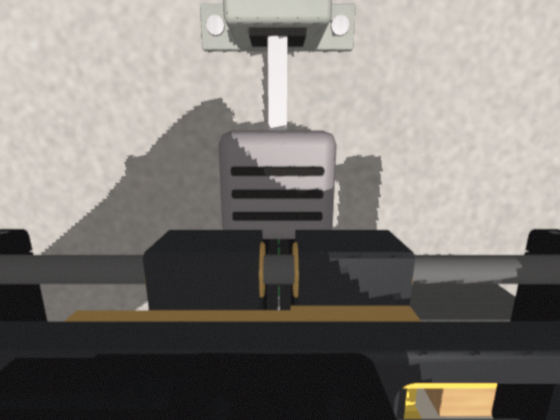

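View pics/c4.png

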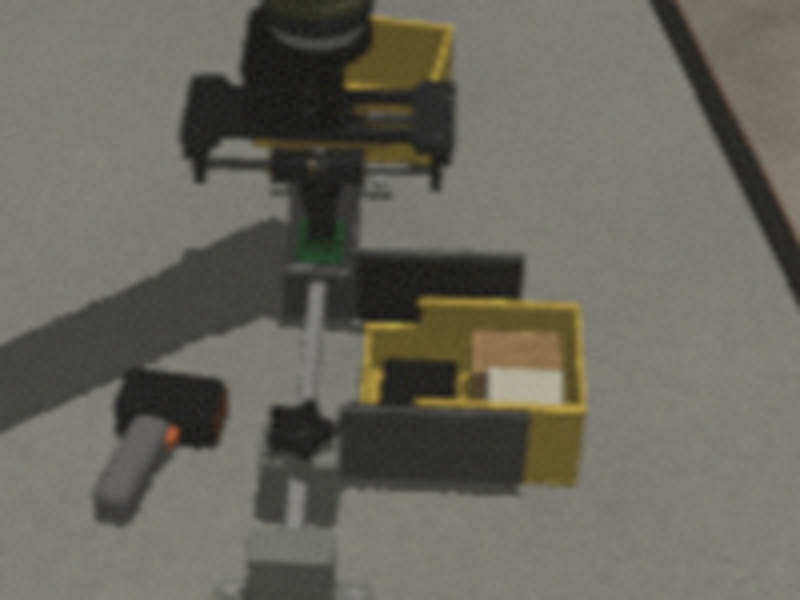

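The side view shows the jaw plate now well off the bin, which hasn't moved. The wrist view shows the bumper at (277,40) still ahead of the tail. I'll keep pushing.

```bash
python3 -m creep '[{"fingers":0,"x":0,"y":0.06,"z":-0.01,"twist":0},{"fingers":0,"x":0,"y":0.14,"z":-0.01,"twist":0},{"fingers":0,"x":0,"y":0.22,"z":-0.01,"twist":0},{"fingers":0,"x":0,"y":0.3,"z":-0.01,"twist":0},{"fingers":0,"x":0,"y":0.38,"z":-0.01,"twist":0},{"fingers":0,"x":0,"y":0.46,"z":-0.01,"twist":0},{"fingers":0,"x":0,"y":0.54,"z":-0.01,"twist":0},{"fingers":0,"x":0,"y":0.6,"z":-0.01,"twist":0},{"fingers":0,"x":0,"y":0.65,"z":-0.01,"twist":0},{"fingers":0,"x":0,"y":0.7,"z":-0.01,"twist":0}]'; python3 st.py;python3 - <<'E'
from h import *
im=grab('wrist','wrist4')
E
python3 st.py
```

```text
time: 5.95
position: [0.5837, 0.167, 0.0653]
tool_rot: [0.156, 1.563, -0.16]
ft_force: [-2.0, -4.7, 12.2]
grip_width: 0.004
t5.95 along 69.5 across 0.6 above -6.7 mm F [-2.  -4.7 12.2] Fr -5.0 q [ 0.27  0.45 -0.73  1.72  0.34  1.1  -0.77]
t6.00 along 70.1 across 0.6 above -6.6 mm F [-0.8 -4.1 10.7] Fr -4.2 q [ 0.27  0.45 -0.73  1.72  0.34  1.1  -0.77]
```

View pics/wrist4.png

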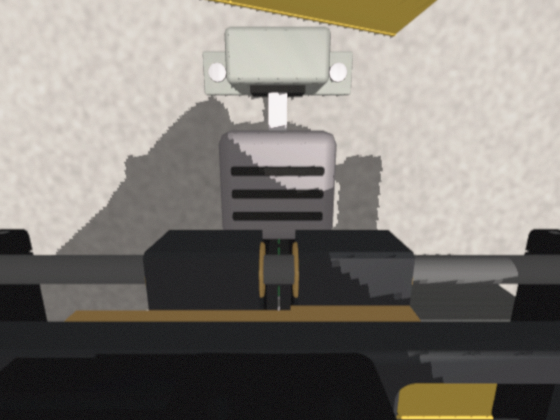

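The bumper (277,90) is still about 20 mm from the tail. I'll push gently in short stretches.

```bash
python3 -m creep '[{"fingers":0,"x":0,"y":0.05,"z":-0.01,"twist":0},{"fingers":0,"x":0,"y":0.1,"z":-0.01,"twist":0},{"fingers":0,"x":0,"y":0.15,"z":-0.01,"twist":0},{"fingers":0,"x":0,"y":0.2,"z":-0.01,"twist":0},{"fingers":0,"x":0,"y":0.25,"z":-0.01,"twist":0},{"fingers":0,"x":0,"y":0.3,"z":-0.01,"twist":0}]'; python3 st.py
python3 -m creep '[{"fingers":0,"x":0,"y":0.04,"z":0,"twist":0},{"fingers":0,"x":0,"y":0.08,"z":0,"twist":0},{"fingers":0,"x":0,"y":0.12,"z":0,"twist":0}]'; python3 st.py
```

```text
time: 6.5
position: [0.586, 0.1786, 0.0654]
tool_rot: [0.156, 1.563, -0.16]
ft_force: [-2.5, -4.8, 11.6]
grip_width: 0.007
t6.50 along 81.4 across 0.6 above -6.6 mm F [-2.5 -4.8 11.6] Fr -5.2 q [ 0.24  0.47 -0.73  1.7   0.35  1.11 -0.79]
time: 6.75
position: [0.587, 0.1833, 0.0654]
tool_rot: [0.156, 1.563, -0.16]
ft_force: [-1.8, -3.9, 11.6]
grip_width: 0.011
t6.75 along 86.2 across 0.6 above -6.6 mm F [-1.8 -3.9 11.6] Fr -4.2 q [ 0.24  0.47 -0.73  1.7   0.35  1.11 -0.8 ]
```

```bash
python3 -m creep '[{"fingers":0,"x":0,"y":0.04,"z":0,"twist":0},{"fingers":0,"x":0,"y":0.08,"z":0,"twist":0},{"fingers":0,"x":0,"y":0.12,"z":0,"twist":0}]'; python3 st.py
python3 - <<'E'
from h import *
im=grab('wrist','wrist5')
E
```

```text
time: 7.0
position: [0.5877, 0.1865, 0.0653]
tool_rot: [0.154, 1.563, -0.163]
ft_force: [-4.2, -8.6, 14.0]
grip_width: 0.004
t7.00 along 89.4 across 0.6 above -6.7 mm F [-4.2 -8.6 14. ] Fr -9.2 q [ 0.23  0.47 -0.73  1.69  0.35  1.11 -0.81]
```

View pics/wrist5.png

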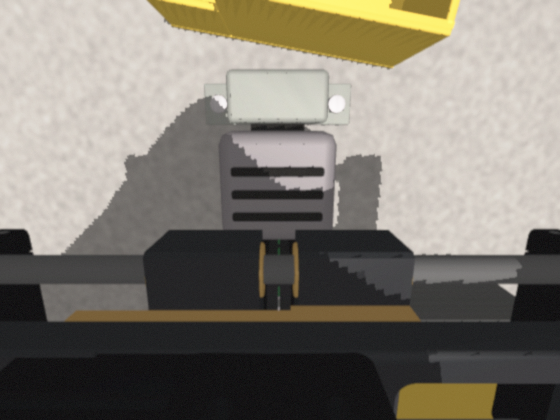

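The push force has risen to 9 N and the bumper (277,127) meets the tail in the picture. I'll push a little more to confirm the stop.

```bash
python3 -m creep '[{"fingers":0,"x":0,"y":0.04,"z":0,"twist":0},{"fingers":0,"x":0,"y":0.08,"z":0,"twist":0},{"fingers":0,"x":0,"y":0.1,"z":0,"twist":0},{"fingers":0,"x":0,"y":0.1,"z":0,"twist":0}]'; python3 st.py
```

```text
time: 7.38
position: [0.5885, 0.1886, 0.0653]
tool_rot: [0.153, 1.564, -0.166]
ft_force: [-3.1, -10.9, 15.1]
grip_width: 0.003
t7.38 along 91.6 across 1.1 above -6.7 mm F [ -3.1 -10.9  15.1] Fr -11.2 q [ 0.22  0.48 -0.73  1.69  0.36  1.12 -0.82]
```

```bash
python3 -m creep '[{"fingers":0,"x":0,"y":0.04,"z":0,"twist":0},{"fingers":0,"x":0,"y":0.08,"z":0,"twist":0},{"fingers":0,"x":0,"y":0.12,"z":0,"twist":0},{"fingers":0,"x":0,"y":0.12,"z":0,"twist":0}]'; python3 st.py
python3 - <<'E'
from h import *
im=grab('wrist','wrist6'); a=load('wrist5')['pixels'][60:240,200:360];b=im['pixels'][60:240,200:360]
cv2.imwrite('pics/cmp.png',cv2.resize(np.hstack([a,b])[:,:,::-1],None,fx=2.4,fy=2.4,interpolation=cv2.INTER_CUBIC))
E
python3 st.py
```

```text
time: 7.72
position: [0.5896, 0.1918, 0.0653]
tool_rot: [0.152, 1.564, -0.168]
ft_force: [-3.9, -11.8, 16.8]
grip_width: 0.002
t7.72 along 95.0 across 1.5 above -6.7 mm F [ -3.9 -11.8  16.8] Fr -12.4 q [ 0.21  0.48 -0.73  1.68  0.36  1.12 -0.82]
t7.77 along 95.0 across 1.5 above -6.7 mm F [ -4.5 -12.1  15.7] Fr -12.8 q [ 0.21  0.48 -0.73  1.68  0.36  1.12 -0.82]
```

View pics/cmp.png

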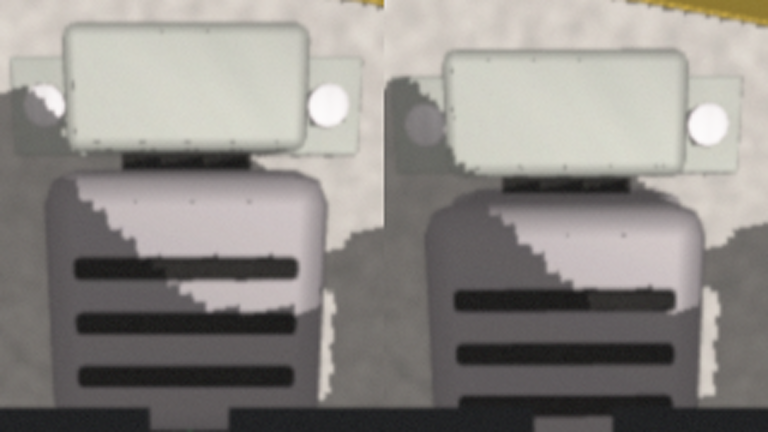

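The hump stays put relative to the bumper while the gripper moves on. So the jaw is at the stop and the fingertips are sliding on the pad towards the wall. A little further should seat it firmly against the wall.

```bash
python3 -m creep '[{"fingers":0,"x":-0.01,"y":0.03,"z":-0.02,"twist":0},{"fingers":0,"x":-0.01,"y":0.06,"z":-0.02,"twist":0},{"fingers":0,"x":-0.01,"y":0.06,"z":-0.02,"twist":0}]'; python3 st.py
python3 -m creep '[{"fingers":0,"x":0,"y":0.03,"z":0,"twist":0},{"fingers":0,"x":0,"y":0.06,"z":0,"twist":0},{"fingers":0,"x":0,"y":0.06,"z":0,"twist":0}]'; python3 st.py
```

```text
time: 8.02
position: [0.5896, 0.1918, 0.0653]
tool_rot: [0.151, 1.564, -0.172]
ft_force: [-4.2, -16.5, 16.2]
grip_width: 0.003
t8.02 along 95.0 across 1.5 above -6.7 mm F [ -4.2 -16.5  16.2] Fr -17.0 q [ 0.21  0.48 -0.73  1.68  0.36  1.12 -0.83]
time: 8.27
position: [0.5896, 0.1917, 0.0653]
tool_rot: [0.149, 1.565, -0.176]
ft_force: [-6.7, -20.1, 19.1]
grip_width: 0.005
t8.27 along 94.9 across 1.5 above -6.7 mm F [ -6.7 -20.1  19.1] Fr -21.0 q [ 0.2   0.49 -0.72  1.68  0.37  1.13 -0.83]
```

The stop is firm: 21 N and no movement. I'll lift straight up first so the release springs up without dragging the jaw, then ease off the wall and rise.

```bash
python3 -m creep '[{"fingers":0,"x":-0.1,"y":-0.02,"z":0,"twist":0},{"fingers":0,"x":-0.2,"y":-0.04,"z":0,"twist":0},{"fingers":0,"x":-0.3,"y":-0.06,"z":0,"twist":0},{"fingers":0,"x":-0.35,"y":-0.1,"z":0,"twist":0},{"fingers":0,"x":-0.4,"y":-0.2,"z":0,"twist":0},{"fingers":0,"x":-0.45,"y":-0.3,"z":0,"twist":0},{"fingers":0,"x":-0.5,"y":-0.35,"z":0,"twist":0}]'; python3 st.py
python3 -m creep '[{"fingers":0,"x":-0.4,"y":0,"z":0,"twist":0},{"fingers":0,"x":-1.2,"y":0,"z":0,"twist":0},{"fingers":0,"x":-2.1,"y":0,"z":0,"twist":0},{"fingers":0,"x":-3.0,"y":0,"z":0,"twist":0},{"fingers":0,"x":-3.5,"y":-0.8,"z":-0.4,"twist":0},{"fingers":0,"x":-3.5,"y":-1.6,"z":-1.0,"twist":0},{"fingers":0,"x":-3.5,"y":-2.4,"z":-1.7,"twist":0},{"fingers":0,"x":-3.5,"y":-3.2,"z":-2.4,"twist":0},{"fingers":0,"x":-3.5,"y":-4.0,"z":-2.8,"twist":0},{"fingers":0,"x":-3.5,"y":-4.8,"z":-3.0,"twist":0},{"fingers":0,"x":-3.5,"y":-5.6,"z":-3.0,"twist":0},{"fingers":0,"x":-3.5,"y":-6.4,"z":-3.0,"twist":0},{"fingers":0,"x":-3.5,"y":-7.2,"z":-3.0,"twist":0},{"fingers":0,"x":-3.5,"y":-7.8,"z":-3.0,"twist":0},{"fingers":0,"x":-3.5,"y":-8.0,"z":-3.0,"twist":0},{"fingers":0,"x":-3.5,"y":-8.0,"z":-3.0,"twist":0}]'; python3 st.py
python3 - <<'E'
from h import *
im=grab('top','top7');grab('side','side7')
cv2.imwrite('pics/c7.png',cv2.resize(im['pixels'][90:290,80:340,::-1],None,fx=3,fy=3,interpolation=cv2.INTER_CUBIC))
E
```

```text
time: 8.85
position: [0.5854, 0.1896, 0.0841]
tool_rot: [0.157, 1.565, -0.157]
ft_force: [-0.4, 0.1, 0.2]
grip_width: -0.001
t8.85 along 92.0 across -2.2 above 12.1 mm F [-0.4  0.1  0.2] Fr -0.0 q [ 0.24  0.45 -0.74  1.68  0.33  1.14 -0.8 ]
time: 10.18
position: [0.4042, -0.1014, 0.2242]
tool_rot: [0.159, 1.564, -0.16]
ft_force: [0.0, 0.0, 0.3]
grip_width: 0.002
t10.18 along -229.3 across -121.8 above 152.2 mm F [0.  0.  0.3] Fr 0.0 q [ 0.73 -0.18 -0.48  1.97 -0.09  1.34  0.07]
```

View pics/c7.png

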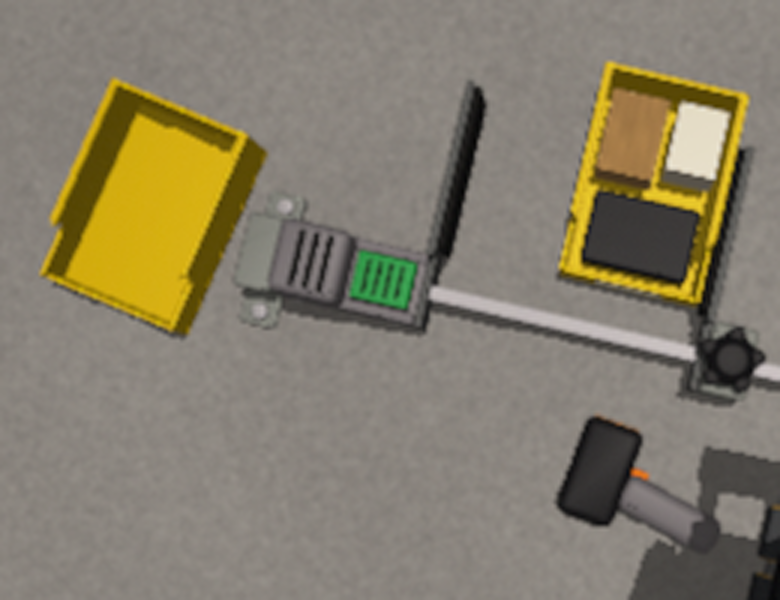

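View pics/side7.png

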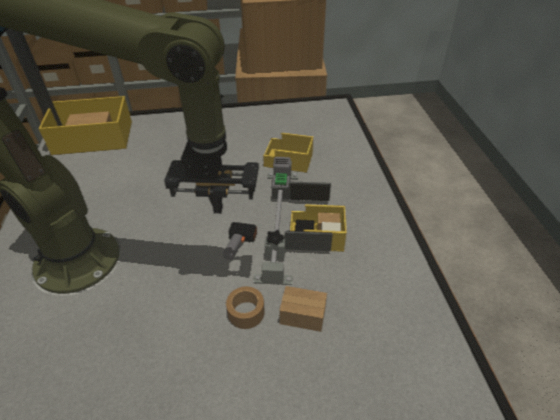

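The top crop shows the jaw (hump 313,262) against the end-stop foot (262,255), the bin still standing, and the release up. I'll check the numbers before and after.

```bash
python3 - <<'E'
from h import *
r=np.array([.1994,.9799,0])
for t in('top0','top7'):
    im=load(t);W=cloud(im);px=im['pixels'].astype(int)
    g=(px[...,1]>px[...,0]*1.6)&(px[...,1]>px[...,2]*1.5)&(px[...,1]>60);g[:160]=0;g[220:]=0;g[:,:180]=0;g[:,280:]=0
    (c,sz,a)=cv2.minAreaRect(W[g][:,:2].astype(np.float32)); print(t,'green',np.array(c)@r[:2]*1e3,np.nanmedian(W[g][:,2]))
    y=(px[...,0]>140)&(px[...,2]<60)&(px[...,1]>100)
    for n,(u0,u1) in dict(bin2=(80,170),bin=(255,335)).items():
        m=y.copy();m[:,:u0]=0;m[:,u1:]=0;m[:90]=0;m[220:]=0;print(n,np.argwhere(m).mean(0).round(2),m.sum())
    # heights profile along rail
    P=W.reshape(-1,3);P=P[~np.isnan(P[:,0])];d=P-np.array([.5692,.0990,0]);s=d@r;x=d@[.9799,-.1994,0];k=(abs(x)<.008)&(s>.02)&(s<.2)
    print([(int(b),round(float(np.median(P[k][abs(s[k]*1e3-b)<2.5,2])*1e3))) for b in range(40,200,5) if (abs(s[k]*1e3-b)<2.5).any()])
E
```

```text
top0 green 210.6547361627221 0.07226760280553579
bin2 [161.25 128.9 ] 2639
bin [153.48 294.99] 950
[(40, 97), (45, 97), (50, 98), (55, 96), (60, 97), (65, 97), (70, 96), (75, 93), (80, 50), (85, 50), (90, 50), (95, 49), (100, 49), (105, 50), (110, 48), (115, 49), (120, 49), (125, 48), (130, 49), (135, 51), (140, 47), (145, 48), (150, 47), (155, 48), (160, 54), (165, 60), (170, 59), (175, 58), (180, 59), (185, 57)]
top7 green 290.8155756548047 0.07201442392909962
bin2 [161.43 128.77] 2666
bin [153.78 295.21] 967
[(40, 48), (45, 48), (50, 54), (55, 58), (60, 62), (65, 72), (70, 73), (75, 71), (80, 71), (85, 74), (90, 72), (95, 71), (100, 72), (105, 74), (110, 95), (115, 96), (120, 98), (125, 97), (130, 97), (135, 97), (140, 98), (145, 96), (150, 97), (155, 93), (165, 58), (170, 59), (175, 58), (180, 58), (185, 57)]
```

The jaw moved 80.2 mm, matching the finger contact estimate of about 80 mm, so it didn't move back when released. The release is up at 72 mm. Both bins are within 0.3 px of where they started.

```bash
python3 -c "
from bench import workorder
print(workorder.close_job())"
```

```text
the job is handed in; nothing more can be done
None
```

The yellow bin is free: I pushed the jaw back 80 mm to the end stop with the release held down, then let go and moved clear. I handed the job in at about 10 s of the 38 s allowed.

- **At the stop:** pushing with 21 N no longer moved the jaw. I then lifted straight up so as not to drag it back.
- **Jaw position afterwards:** the top camera measured 80.2 mm of jaw travel, which agrees with the estimate of about 80 mm from finger contact. The release is back up at 72 mm.
- **Bumper contact:** the top view can't show the bumper itself. Contact rests on the force, the travel and the wrist camera picture.
- **Other objects:** both bins are within 0.3 px of where they started. The scanner, tape and carton look unmoved, but I checked those only by eye.
- **Pushing contact:** for most of the travel the fingertips probably moved the jaw by friction on the pressed release. They reached the hump wall only at the end. The release stayed down throughout.

No check failed or disagreed. The highest forces I read were about 21 N along the bar and 19 N pressing down, and the arm was touching nothing at hand-in.

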